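# Refit the support plate of a moist chamber

## Robot

A 6-joint arm with a two-finger parallel gripper is mounted at the origin on a cart in front of the work surface, level with it; the furniture and walls round the work are solid. World frame = base frame: x ahead of the robot, y to its left, z up, the work surface at z = 0. Lengths are in mm, angles in rad, forces in N, time in s.
With the tool pointing down it reaches from about 350 to 775 mm from the base axis. Payload 7.3 kg.
Tool frame: the origin (TCP) lies midway between the tips of the shut fingers; the grasp point (between the pads) lies 19 mm behind it (bot.hold_point_z is the distance from the TCP to the grasp point, in mm); z points along the fingers, y is the direction in which the jaws open and shut (so a half turn about z gives the same grasp; the last joint's range is limited). The gripper opens to 92 mm and grips with 3 to 60 N. Pads are 19 mm wide; open, the fingers measure 130 mm over their backs; the gripper's body (75 mm by 190 mm) begins 47 mm behind the grasp point.
Start: joints at [1.161, 0.342, 1.524, -0, 1.275, -0.146], TCP at [136.879, 506.862, 226.741] pointing down, gripper open.
Joint ranges: [-2.53, 2.53], [-0.77, 2.02], [0.04, 2.7], [-1, 4.14], [0.28, 2.66], [-3.11, 3.11]. Speed limits (rad/s): [2.57, 2.57, 3.14, 3.14, 3.14, 3.14].

## Interface

Orientations are given as [roll, pitch, yaw] about the fixed x, y, z axes, in that order (R = Rz(yaw) Ry(pitch) Rx(roll)).
In Python, from plant import bot gives the robot as it stands.
- The arm moves only by the tool servo_tool, never from a script. Its argument "series" is a list of rows, each a list of 5 numbers: the opening, from 0 (shut) to 1 (fully open), then the shift along the tool's x, y, z each as a share of 50 mm, from -1 to 1, then the turn about the tool's z as a share of 90 degrees, from -1 to 1. In form: [[gripper, tx, ty, tz, spin], ...]. A call has 1 to 20 rows; each row shifts and turns the commanded pose from where the row before left it, along the tool's axes as they then stand; what a row does not reach is not made up. A row lasts 1/8 s, in which the tool goes at most 62.5 mm and 10.7 degrees, less where a joint would pass 70% of its speed; a pose out of reach is approached as far as the arm can. A call with a number of a shift or a turn outside -1 to 1 is refused whole. A call with a gripper value outside its range is refused whole. The fingers move at their own pace and stop on an object; the grip force is fixed at half the most. Time passes only in rows, so rows that do not move let the fingers close. It gives the time, the measured TCP pose, the force and the opening at its end, in the units of the state.
- bot.get_obs(): the state, without advancing time (a new reading comes with each control period).
- bot.capture(name): name is "scene" or "top"; returns the picture (384x512x3 uint8, red, green, blue); there is no depth.
- bot.camera_model(name): a dict with "mtx" (3x3 intrinsics, pixels), "world_from_camera" (4x4, takes a point from camera to world coordinates). Camera axes: x right, y up, looking along -z (the intrinsics and any distortion apply to the point x, -y, -z); pixel columns grow to the right and rows downward; lengths in mm; the calibration is good to about 2 mm. A picture is of the moment at which its call begins. camera_model takes no time and is no camera call.
- bot.close_job(): hands the job in, once; it reports no verdict.
Trained networks look in the newest picture that a camera, given by its name, has taken for a name from the list of things; names that differ only in an ending like _2 or _b are one class to them, and where a whole thing is asked for, a point or a joint stands for the part that bears it (a point fixed in the world has none). Each returns a list of dicts, best first, with "p" (0 to 1); they miss things now and then, are a little off and sometimes report something else, mostly with a low value. They report only what shows in the picture. A call takes as long as a camera call. They do not tell look-alikes from the thing itself.
- bot.outline_of(camera, label): "mask" (384x512 bool, what is visible of it).
- bot.pinpoint(camera, label): "point" ([x, y, z] in mm, in the coordinates of the camera as it stood for that picture, good to about 4 mm: a listed point, or the origin of a listed thing).
The state is a dict: "time": time; "joint_positions": joint angles; "dq": joint speeds; "tau": joint torques, N m; "tool_pos": TCP position; "tcp_rot": TCP orientation; "contact_force": force on the tool from outside, world axes, zero at the start; "moment": the same for the moment, N m; "grip_width": finger opening in mm.
Only numpy, scipy, OpenCV 4.12 (cv2) and the standard library are available. Lean on these libraries where they do the work, as an engineer would, in place of code of your own. Each camera call takes 0.05 s, during which the arm holds its last target.

## Task

Put the long dark steel plate back into the grey moist chamber: it is longer than the chamber's opening, so tilt it, pass one end under an end lip, then bring it down flat onto the inner ledges. Leave it centred with both of its ends under the end lips, let go of it, and do not disturb the shorter blue plate, the stain bottle or the beaker.

Things in the scene. Friction and masses are not known exactly. Their poses are not given: they have to be found in the camera images.
- chamber: grey open box fixed to the bench, 212 (its x) x 118 (y) x 41 mm high, walls 4; origin: centre of underside. Cavity 204 x 110; a ledge 20 wide all round inside, top 12 above bench. From each end wall a lip with blue edge reaches 40 inwards, underside 38, top 41 above bench (26 of room over the ledge). Opening between lips 124 (x) x 110 (y). Both ends alike
- plate_grip (a point): centre of the orange grip of the loose dark steel plate, 0.15-0.31 kg. Plate 150 mm long (x) x 90 wide (y) x 6 thick, ends alike, z its upward normal. Grip upright at its middle: head 16 (x) x 34 (y) x 30 mm high on a narrower stem; this point is 37 above the plate's underside, the head's top 52. With the plate on the ledges it is 49 mm above the bench
- short_plate_grip (a point): same point (centre of the orange grip, 37 mm above the underside) of the plate that does not belong: blue plastic, 100 mm long (x) x 90 mm x 6 mm, with the same grip; the two plates lie on the bench to the left and right of the chamber, either way round
- stain: amber dropper bottle with black cap, 32 mm across, 86 mm high, loose, standing beyond the chamber; origin at the centre of its underside
- beaker: small glass beaker, 60 mm across, 70 mm high, loose, standing beyond the chamber; origin at the centre of its underside
- eyepieces (a point): obstacle to keep the arm clear of: front end of the eyepieces of the fixed black microscope that stands beyond the right-hand plate. They reach 55 mm to either side (y) of this point and 30 mm above and below it; the microscope lies behind it (+x). Nothing of it comes nearer the robot than this point. Swing the arm past it drawn in or low
Things that resemble listed ones, but are neither listed nor needed, are in the scene too. Leave any yellow look-alike of the part that bears plate_grip alone.

How it is judged:
By the outcome, as a careful person would: the job done as asked, in the order asked, and still so for the second after the job is handed in, with the robot touching nothing.
It also fails if it takes over 45 s, if anything falls off the work surface, if the arm or the gripper's body presses on something with over 40 N, if the wrist force passes 120 N, or if a joint passes its speed limit or range.

## Working session

There is one attempt and no reset: what is moved stays moved. The work goes in short steps, Python scripts to look and compute and a tool call to move; the robot and the scene stay as the last step left them, time stands still between calls to the robot, and variables do not carry over. Pictures are saved under pics/ and viewed, and the job is handed in when it is done.

Besides the shell and the picture viewer there is one more tool, called after "Call:" by a JSON object that holds its "fn" and its "kwargs", one argument or row to a line. servo_tool: Moves the arm, as the interface text tells. Shift numbers are shares of 50 mm and turn numbers shares of 90 degrees, none past 1 either way. Its arguments: {"type":"object","properties":{"series":{"type":"array"}},"required":["series"]}

```bash
mkdir -p pics; ls
python3 - <<'E'
from plant import bot
import cv2,numpy as np
print(bot.get_obs())
for n in("scene","top"):
    im=bot.capture(n); cv2.imwrite(f"pics/{n}0.png",im[:,:,::-1])
    m=bot.camera_model(n); T=np.array(m["world_from_camera"]); print(n,m["mtx"],T.round(3), [k for k in m])
    for l in("chamber","plate_grip","short_plate_grip","stain","beaker","eyepieces"):
        for d in bot.pinpoint(n,l)[:3]:
            print(l,round(d["p"],2),(T@np.r_[d["point"],1])[:3].round(1))
E
```

```text
pics
{'time': 0.0, 'joint_positions': array([ 1.16101624e+00,  3.42735004e-01,  1.52500341e+00, -4.15435221e-05,
        1.27539111e+00, -1.46021905e-01]), 'dq': array([ 0.00080431,  0.00083004, -0.00073621, -0.00159522,  0.00058239,
        0.00137785]), 'tau': array([-1.82618282e-03, -4.31232584e+01, -2.44215095e+01,  7.15735881e-02,
        5.61300537e-02, -1.09139201e-04]), 'tool_pos': array([136.71368842, 506.47199603, 226.0433362 ]), 'tcp_rot': array([-3.14006636e+00, -1.84317382e-04,  2.87784645e+00]), 'contact_force': array([ 0.99699799, -0.80280083,  0.40087979]), 'moment': array([ 0.00467493,  0.0291356 , -0.05275679]), 'grip_width': 91.83015516919296}
scene [[359.94611893   0.         253.71564624]
 [  0.         359.94611893 194.05828635]
 [  0.           0.           1.        ]] [[ 4.75000e-01  4.93000e-01 -7.29000e-01 -3.68714e+02]
 [-8.80000e-01  2.75000e-01 -3.87000e-01 -6.57040e+02]
 [ 1.00000e-02  8.25000e-01  5.65000e-01  9.32176e+02]
 [ 0.00000e+00  0.00000e+00  0.00000e+00  1.00000e+00]] ['mtx', 'world_from_camera']
chamber 0.89 [464.8 -21.6  -0.5]
plate_grip 0.
[... 206 characters left out ...]
7 -218.4  372.5]
top [[357.87030519   0.         255.1866268 ]
 [  0.         357.87030519 196.34525206]
 [  0.           0.           1.        ]] [[ 0.000000e+00  9.820000e-01 -1.880000e-01  2.819680e+02]
 [-1.000000e+00 -3.000000e-03 -1.900000e-02 -1.802490e+02]
 [-1.900000e-02  1.880000e-01  9.820000e-01  1.477125e+03]
 [ 0.000000e+00  0.000000e+00  0.000000e+00  1.000000e+00]] ['mtx', 'world_from_camera']
chamber 0.63 [463.4 -22.1  -5.3]
plate_grip 0.94 [ 491.1 -639.5   38.5]
plate_grip 0.7 [ 460.9 -287.7   35.3]
short_plate_grip 0.68 [437.1 307.5  39.4]
stain 0.52 [648.7 106.    1.8]
beaker 0.64 [ 625.2 -111.    -0. ]
beaker 0.39 [462.5 -22.7   0. ]
eyepieces 0.8 [ 563.6 -213.7  374.7]
```

View pics/scene0.png

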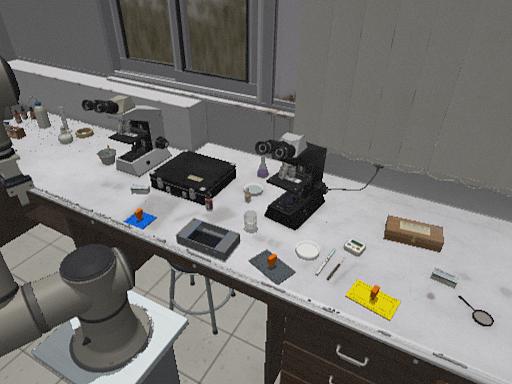

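View pics/top0.png

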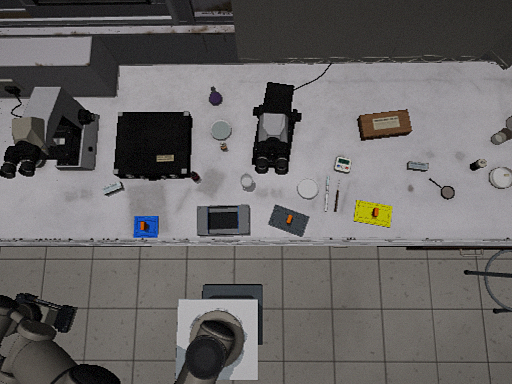

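The plate I want is the dark steel one, at scene (272,264) and top (290,219). The yellow one at scene (374,296) is the look-alike, and the blue one at (140,218) is the short plate. Next I'll check enlarged crops and measure yaw.

```bash
cat > h.py <<'E'
from plant import bot
import cv2,numpy as np
from scipy.optimize import least_squares
def cam(n):
    m=bot.camera_model(n); return np.array(m["mtx"]),np.array(m["world_from_camera"])
def proj(n,P):
    K,T=cam(n); P=np.atleast_2d(P); c=(P-T[:3,3])@T[:3,:3]; c=c*[1,-1,-1]
    q=c@K.T; return q[:,:2]/q[:,2:]
def back(n,uv,z):
    K,T=cam(n); uv=np.atleast_2d(uv).astype(float)
    d=np.c_[uv,np.ones(len(uv))]@np.linalg.inv(K).T*[1,-1,-1]; d=d@T[:3,:3].T
    return T[:3,3]+d*((z-T[2,3])/d[:,2:])
def box(x,y,yaw,lx,ly,z0,z1):
    c,s=np.cos(yaw),np.sin(yaw)
    return np.array([[x+c*a-s*b,y+s*a+c*b,z] for z in(z0,z1) for a,b in((lx/2,ly/2),(-lx/2,ly/2),(-lx/2,-ly/2),(lx/2,-ly/2))])
def crop(n,im,c0,c1,r0,r1,k,path):
    cv2.imwrite(path,cv2.resize(im[r0:r1,c0:c1,::-1],None,fx=k,fy=k,interpolation=cv2.INTER_CUBIC))
E
python3 - <<'E'
from h import *
for n,b in(("scene",(170,310,205,295)),("top",(190,320,195,245))):
    im=bot.capture(n); c0,c1,r0,r1=b
    crop(n,im,c0,c1,r0,r1,5.7,f"pics/c_{n}.png")
    for l in("chamber","plate_grip"):
        for i,d in enumerate(bot.outline_of(n,l)[:3]):
            m=d["mask"].astype(np.uint8); 
            ys,xs=np.nonzero(m); print(n,l,round(d["p"],2),m.sum(),xs.min(),xs.max(),ys.min(),ys.max())
            np.save(f"m_{n}_{l}_{i}.npy",m)
E
```

```text
scene chamber 0.69 1695 176 239 219 259
scene plate_grip 0.89 831 249 294 250 284
scene plate_grip 0.87 1127 346 400 280 320
scene plate_grip 0.6 299 242 257 208 230
top chamber 0.95 1594 196 249 204 236
top plate_grip 0.61 810 268 308 205 236
top plate_grip 0.61 787 355 391 200 226
```

View pics/c_scene.png

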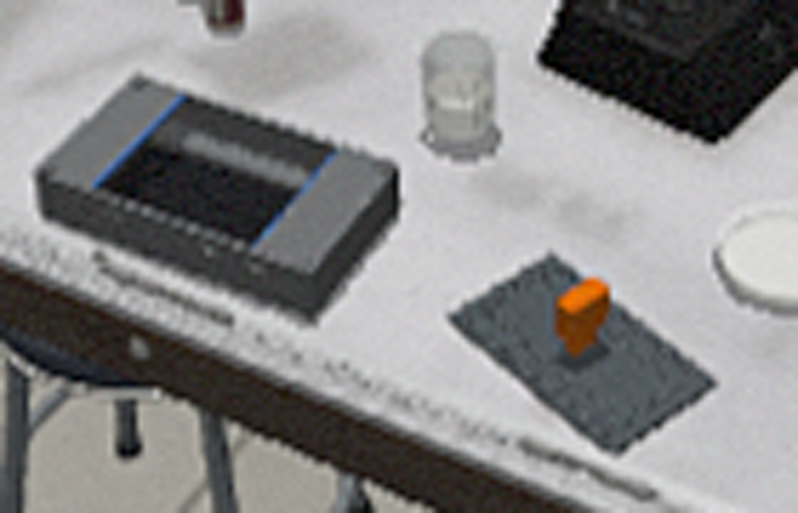

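View pics/c_top.png

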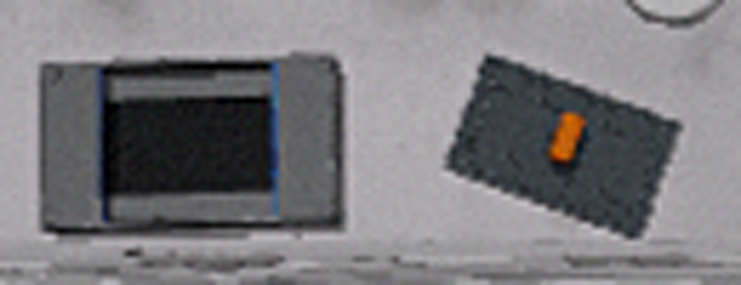

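```bash
cat > fit.py <<'E'
from h import *
def sil(n,boxes):
    m=np.zeros((384*4,512*4),np.uint8)
    for B in boxes:
        p=proj(n,B)*4+1.5
        cv2.fillConvexPoly(m,cv2.convexHull(p.astype(np.float32)).astype(np.int32),1)
    return cv2.resize(m.astype(np.float32),(512,384),interpolation=cv2.INTER_AREA)
def fit(mods,masks,p0):
    # masks {cam:mask}; per-camera pixel error tolerated
    from scipy.optimize import minimize
    def f(p): return sum(np.abs(sil(n,mods(p))-m).sum() for n,m in masks.items())
    S=np.array([p0]+[np.array(p0)+d for d in np.diag([8,8,.15])])
    r=minimize(f,p0,method="Nelder-Mead",options=dict(initial_simplex=S,xatol=.05,fatol=.1)); return r.x,r.fun
E
python3 - <<'E'
from fit import *
ld=lambda n,l:np.load(f"m_{n}_{l}_0.npy").astype(float)
ch=lambda p:[box(*p,212,118,0,41)]
def pl(p):
    return [box(*p,150,90,0,6),box(*p,16,34,22,52),box(*p,8,20,6,22)]
for nm,mod,p0s in(("chamber",ch,[[464,-22,1.57]]),("plate_grip",pl,[[461,-289,1.3],[461,-289,1.8]])):
  for p0 in p0s:
    for cs in(("scene",),("top",),("scene","top")):
        x,v=fit(mod,{c:ld(c,nm) for c in cs},p0); print(nm,cs,x.round(3),round(v,1))
E
```

```text
chamber ('scene',) [461.517 -20.503   1.629] 53.1
chamber ('top',) [462.801 -22.164   1.622] 67.9
chamber ('scene', 'top') [461.9   -21.576   1.632] 127.2
plate_grip ('scene',) [ 462.268 -289.013    1.223] 43.8
plate_grip ('top',) [ 464.534 -288.829    1.22 ] 35.4
plate_grip ('scene', 'top') [ 463.713 -288.755    1.222] 91.1
plate_grip ('scene',) [ 461.368 -289.234    1.202] 45.1
plate_grip ('top',) [ 464.569 -289.043    1.217] 34.6
plate_grip ('scene', 'top') [ 463.466 -289.014    1.219] 91.9
```

Run:
```python
from h import *
for n,b in(("scene",(170,250,205,265)),("top",(190,255,195,245))):
    im=bot.capture(n).astype(int); c0,c1,r0,r1=b
    s=im[r0:r1,c0:c1]; w=np.clip(s[:,:,2]-s[:,:,:2].max(2)-15,0,None)
    lab=(w>8).astype(np.uint8); k,L,st,ce=cv2.connectedComponentsWithStats(lab,connectivity=8)
    for i in range(1,k):
        if st[i,4]<8: continue
        ys,xs=np.nonzero(L==i); W=back(n,np.c_[xs+c0,ys+r0],39.5)[:,:2]; ww=w[ys,xs]
        m=np.average(W,axis=0,weights=ww); u,sv,vt=np.linalg.svd((W-m)*np.sqrt(ww)[:,None]); d=vt[0]*np.sign(vt[0][0])
        print(n,st[i],m.round(1),"end rng",((W-m)@d).min().round(1),((W-m)@d).max().round(1),"mid",(m+d*(((W-m)@d).min()+((W-m)@d).max())/2).round(1),"ang",np.arctan2(d[1],d[0]).round(3))
# orange head
for n,b in(("scene",(250,300,245,290)),("top",(268,312,200,240))):
    im=bot.capture(n).astype(int); c0,c1,r0,r1=b
    s=im[r0:r1,c0:c1]; m=((s[:,:,0]-s[:,:,2])>70); ys,xs=np.nonzero(m); print(n,xs.mean()+c0,ys.mean()+r0,m.sum())
    print(back(n,[xs.mean()+c0,ys.mean()+r0],40))
```

```text
scene [16 16 17 17 47] [460.7  42.1] end rng -49.7 55.8 mid [463.8  42.2] ang 0.035
scene [44 37  6  6 10] [434.1 -81.7] end rng -18.0 13.1 mid [431.7 -81.8] ang 0.064
top [47 11  2 26 39] [469.5 -82.3] end rng -53.9 47.9 mid [466.5 -82.3] ang 0.01
scene 271.6265060240964 259.3855421686747 83
[[ 459.91017844 -290.53369352   40.        ]]
top 288.97058823529414 218.58823529411765 34
[[ 465.26809842 -289.16416931   40.        ]]
```

The crop confirms it: the dark grey plate with the orange grip sits between the chamber and the white dish. I'll write a dry-run helper, then swing over drawn in.

```bash
cat > sim.py <<'E'
import numpy as np
def run(p,yaw,rows):
    p=np.array(p,float)
    for g,a,b,c,s in rows:
        X=np.array([np.cos(yaw),np.sin(yaw),0]);Y=np.array([np.sin(yaw),-np.cos(yaw),0])
        p=p+50*(a*X+b*Y+c*np.array([0,0,-1])); yaw-=s*np.pi/2
    return p,yaw
def need(p,yaw,q,yq):
    d=np.array(q)-p; X=np.array([np.cos(yaw),np.sin(yaw),0]);Y=np.array([np.sin(yaw),-np.cos(yaw),0])
    return "tool shift shares",np.round([d@X/50,d@Y/50,-d[2]/50],3),"turn",round((yaw-yq)/(np.pi/2),4)
E
python3 - <<'E'
from sim import *
rows=[[1,-.84,-.18,.1,.058]]*20
p=[136.7,506.5,226];y=2.878
for k in(5,10,15,20):
    a,b=run(p,y,rows[:k]); print(a.round(),b, np.hypot(*a[:2]))
print(need(a,b,[462.5,-289,60],1.22))
E
```

```text
[305. 376. 201.] 2.4224690652294796 484.7171114345317
[400. 185. 176.] 1.966938130458959 440.5355963349903
[400. -28. 151.] 1.5114071956884385 401.15958866942736
[ 307. -219.  126.] 1.055876260917918 377.20306424793193
('tool shift shares', array([0.314, 3.394, 1.32 ]), 'turn', -0.1045)
```

Call:
{"fn": "servo_tool", "kwargs": {
  "series": [
    [1, -0.84, -0.18, 0.1, 0.058],
    [1, -0.84, -0.18, 0.1, 0.058],
    [1, -0.84, -0.18, 0.1, 0.058],
    [1, -0.84, -0.18, 0.1, 0.058],
    [1, -0.84, -0.18, 0.1, 0.058],
    [1, -0.84, -0.18, 0.1, 0.058],
    [1, -0.84, -0.18, 0.1, 0.058],
    [1, -0.84, -0.18, 0.1, 0.058],
    [1, -0.84, -0.18, 0.1, 0.058],
    [1, -0.84, -0.18, 0.1, 0.058],
    [1, -0.84, -0.18, 0.1, 0.058],
    [1, -0.84, -0.18, 0.1, 0.058],
    [1, -0.84, -0.18, 0.1, 0.058],
    [1, -0.84, -0.18, 0.1, 0.058],
    [1, -0.84, -0.18, 0.1, 0.058],
    [1, -0.84, -0.18, 0.1, 0.058],
    [1, -0.84, -0.18, 0.1, 0.058],
    [1, -0.84, -0.18, 0.1, 0.058]
  ]
}}

```text
time: 3.45
tool_pos: [354.5, -148.9, 136.8]
tcp_rot: [3.141, 0.0, 1.235]
contact_force: [0.0, -1.2, -0.6]
grip_width: 92.1
```

Run:
```python
from h import *; from sim import *
o=bot.get_obs(); print(o["tool_pos"],o["tcp_rot"],o["joint_positions"].round(2),o["dq"].round(3))
print(need(o["tool_pos"],o["tcp_rot"][2],[462.5,-289,90],1.22))
```

```text
[ 354.50507572 -148.91991345  136.75440611] [3.14057448e+00 2.11094200e-04 1.23490770e+00] [-0.6   0.2   2.01  0.    0.93 -0.26] [-0.904 -0.003  0.146 -0.001 -0.145 -0.174]
('tool shift shares', array([-1.933,  2.963,  0.935]), 'turn', np.float64(0.0095))
```

Call:
{"fn": "servo_tool", "kwargs": {
  "series": [
    [1, -0.4, 0.2, 0.25, 0],
    [1, -0.4, 0.6, 0.25, 0],
    [1, -0.3, 0.7, 0.25, 0],
    [1, -0.2, 0.7, 0.1, 0],
    [1, 0, 0, 0, 0],
    [1, 0, 0, 0, 0]
  ]
}}

```text
time: 4.2
tool_pos: [436.8, -244.2, 94.0]
tcp_rot: [-3.14, -0.001, 1.238]
contact_force: [-0.5, -0.2, -0.8]
grip_width: 92.0
```

Run:
```python
from h import *; from sim import *
o=bot.get_obs(); print(o["time"],o["tool_pos"],o["tcp_rot"],o["dq"].round(3))
print(need(o["tool_pos"],o["tcp_rot"][2],[462.5,-289,90],1.22))
```

```text
4.2 [ 436.79497903 -244.15807524   93.96282615] [-3.14021950e+00 -5.68208880e-04  1.23806074e+00] [ 0.003 -0.018  0.013  0.001 -0.002  0.   ]
('tool shift shares', array([-0.68 ,  0.779,  0.079]), 'turn', np.float64(0.0115))
```

Call:
{"fn": "servo_tool", "kwargs": {
  "series": [
    [1, -0.34, 0.39, 0.04, 0.012],
    [1, -0.34, 0.39, 0.04, 0],
    [1, 0, 0, 0, 0],
    [1, 0, 0, 0, 0]
  ]
}}

```text
time: 4.7
tool_pos: [461.9, -288.7, 90.2]
tcp_rot: [-3.14, -0.001, 1.219]
contact_force: [0.2, -0.2, -0.0]
grip_width: 91.9
```

Run:
```python
from h import *; from sim import *
o=bot.get_obs(); print(o["time"],o["tool_pos"],o["tcp_rot"])
im=bot.capture("scene"); p=proj("scene",[o["tool_pos"],[462.5,-289,52]]); print(p)
im=im.copy()
crop("scene",im,220,330,190,290,6,"pics/s1.png")
im=bot.capture("top"); crop("top",im,250,330,180,250,8,"pics/t1.png")
```

```text
4.7 [ 461.90775839 -288.73303556   90.23998002] [-3.14037123e+00 -6.97815356e-04  1.21917690e+00]
[[271.96732776 248.15123502]
 [271.6874029  256.25731689]]
```

View pics/s1.png

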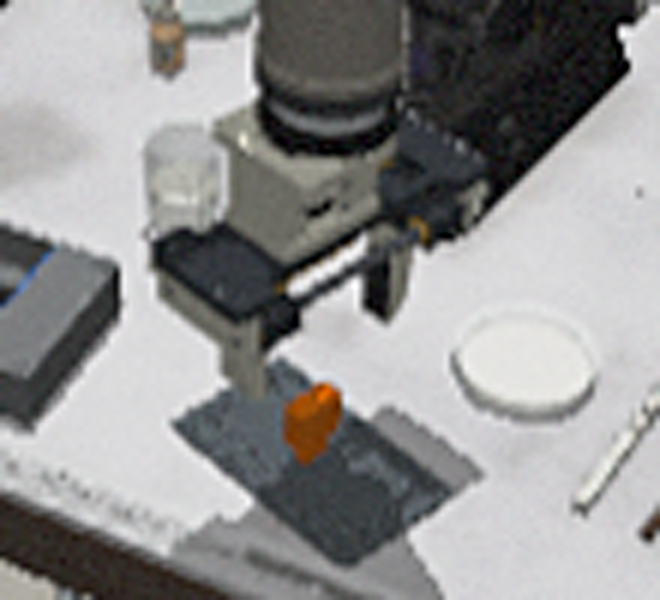

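View pics/t1.png

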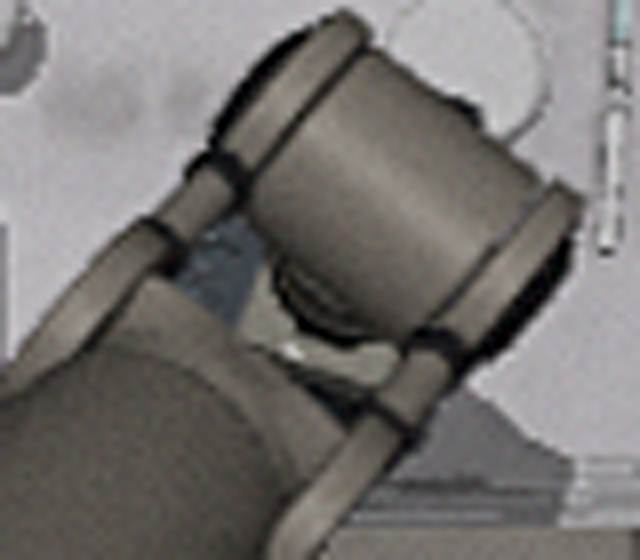

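The jaws straddle the orange grip (crop 315,425) across its long side, so I'll descend and close.

Call:
{"fn": "servo_tool", "kwargs": {
  "series": [
    [1, 0, 0, 0.5, 0],
    [1, 0, 0, 0.5, 0],
    [1, 0, 0, 0.3, 0],
    [1, 0, 0, 0.12, 0],
    [1, 0, 0, 0, 0],
    [1, 0, 0, 0, 0],
    [0, 0, 0, 0, 0],
    [0, 0, 0, 0, 0],
    [0, 0, 0, 0, 0],
    [0, 0, 0, 0, 0],
    [0, 0, 0, 0, 0],
    [0, 0, 0, 0, 0]
  ]
}}

```text
time: 6.3
tool_pos: [462.8, -289.9, 19.2]
tcp_rot: [-3.142, -0.0, 1.219]
contact_force: [-0.3, -0.6, -0.6]
grip_width: 36.5
```

Call:
{"fn": "servo_tool", "kwargs": {
  "series": [
    [0, 0, 0, 0, 0],
    [0, 0, 0, -0.2, 0],
    [0, 0, 0, -0.4, 0],
    [0, 0, 0, -0.4, 0],
    [0, 0, 0, -0.3, 0],
    [0, 0, 0, 0, 0],
    [0, 0, 0, 0, 0]
  ]
}}

```text
time: 7.18
tool_pos: [462.5, -289.6, 83.7]
tcp_rot: [-3.141, -0.0, 1.219]
contact_force: [0.0, -0.0, -1.4]
grip_width: 34.1
```

Run:
```python
from h import *; from sim import *
o=bot.get_obs(); print(o["time"],o["tool_pos"],o["tcp_rot"],o["contact_force"],o["moment"])
im=bot.capture("scene"); crop("scene",im,220,330,190,290,6,"pics/s2.png")
```

```text
7.175 [ 462.47930922 -289.62958125   83.66619244] [-3.14062427e+00 -4.32147391e-04  1.21900240e+00] [ 0.03941177 -0.02328643 -1.3737522 ] [-0.07381873  0.08502533 -0.015343  ]
```

View pics/s2.png

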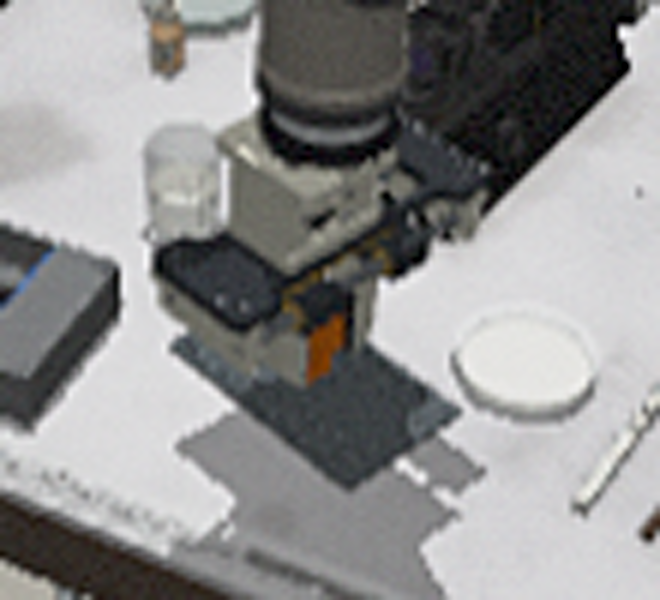

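Run:
```python
from sim import *
rows=[[0,.6,-.15,0,-.062]]*4+[[0,.7,0.05,0,0]]*5
p=np.array([462.5,-289.6,83.7]);y=1.219
for k in range(1,len(rows)+1): a,b=run(p,y,rows[:k]); print(k,a.round(1),round(b,3))
print(need(a,b,[463.2,-38.5,80],1.61))
```

```text
1 [ 465.8 -258.9   83.7] 1.316
2 [ 466.1 -227.9   83.7] 1.414
3 [ 463.4 -197.1   83.7] 1.511
4 [ 457.7 -166.7   83.7] 1.609
5 [ 458.8 -131.7   83.7] 1.609
6 [460.  -96.6  83.7] 1.609
7 [461.2 -61.5  83.7] 1.609
8 [462.4 -26.5  83.7] 1.609
9 [463.6   8.6  83.7] 1.609
('tool shift shares', array([-0.941, -0.043,  0.074]), 'turn', -0.0009)
```

Call:
{"fn": "servo_tool", "kwargs": {
  "series": [
    [0, 0.3, -0.05, 0, 0],
    [0, 0.5, -0.1, 0, -0.062],
    [0, 0.6, -0.1, 0, -0.062],
    [0, 0.6, -0.1, 0, -0.062],
    [0, 0.6, -0.05, 0, -0.062],
    [0, 0.6, 0, 0, 0],
    [0, 0.6, 0, 0, 0],
    [0, 0.6, 0, 0, 0],
    [0, 0.4, 0, 0, 0],
    [0, 0.2, 0, 0, 0],
    [0, 0, 0, 0, 0],
    [0, 0, 0, 0, 0]
  ]
}}

```text
time: 8.72
tool_pos: [466.9, -39.5, 84.1]
tcp_rot: [3.142, 0.0, 1.608]
contact_force: [-0.1, -0.2, -1.8]
grip_width: 33.9
```

Run:
```python
from h import *; from sim import *
o=bot.get_obs(); print(o["time"],o["tool_pos"],o["tcp_rot"],o["contact_force"],o["moment"])
print(need(o["tool_pos"],o["tcp_rot"][2],[463.2,-38.5,80],1.61))
im=bot.capture("scene"); crop("scene",im,160,270,170,270,6,"pics/s3.png")
im=bot.capture("top"); crop("top",im,190,270,180,250,8,"pics/t3.png")
```

```text
8.725 [466.87160791 -39.5043103   84.12375753] [3.14159145e+00 6.48685653e-05 1.60824370e+00] [-0.13878008 -0.19557586 -1.78770904] [-0.07205732  0.01076832  0.01559023]
('tool shift shares', array([ 0.023, -0.073,  0.082]), 'turn', np.float64(-0.0011))
```

View pics/s3.png

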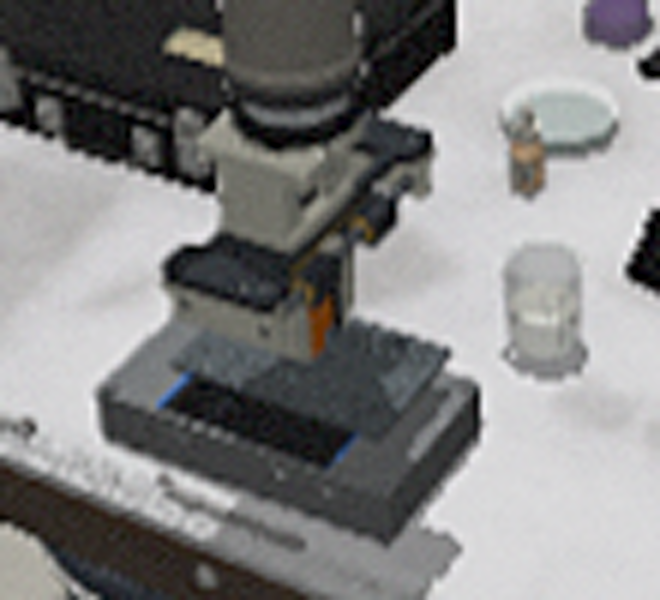

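View pics/t3.png

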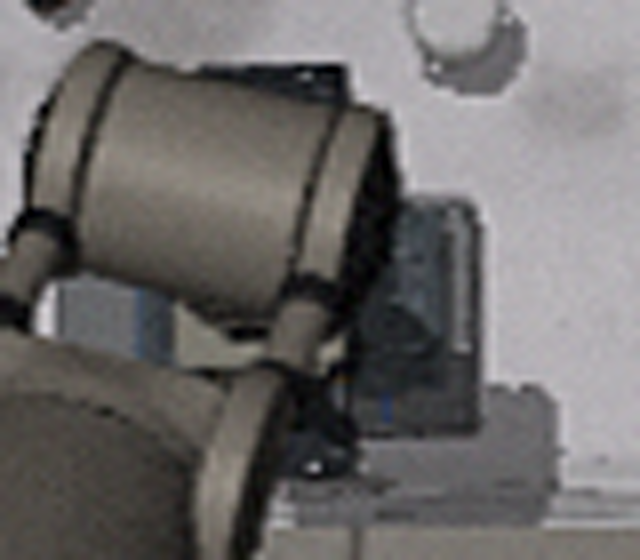

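```bash
cat > ov.py <<'E'
from h import *
import sys
def ov(name,z=None,tilt=0,ch=(462.5,-21.5,1.61),b=(160,270,170,270),k=6,off=(0,0)):
    o=bot.get_obs(); im=bot.capture("scene"); c0,c1,r0,r1=b
    I=cv2.resize(im[r0:r1,c0:c1,::-1],None,fx=k,fy=k,interpolation=cv2.INTER_CUBIC).copy()
    def dr(P,col,cl=True):
        q=((proj("scene",P)-[c0,r0]+.5)*k*16).astype(np.int32); cv2.polylines(I,[q],cl,col,1,cv2.LINE_AA,4)
    B=box(*ch,212,118,0,41); dr(B[4:],(0,255,0)); dr(box(*ch,124,110,41,41)[:4],(0,255,255))
    if z is not None:
        t=o["tool_pos"]; yaw=o["tcp_rot"][2]; ca,sa=np.cos(tilt),np.sin(tilt)
        # tilt>0: +x(plate) end down, about grip point 37 above underside
        g=np.array([t[0]+off[0],t[1]+off[1],t[2]+19+z]); X=np.array([np.cos(yaw)*ca,np.sin(yaw)*ca,-sa]); Y=np.array([-np.sin(yaw),np.cos(yaw),0]); Z=np.cross(X,Y)
        for h in(-31,):
            dr(np.array([g+X*a*75+Y*c*45+Z*h for a,c in((1,1),(-1,1),(-1,-1),(1,-1))]),(255,0,255))
    cv2.imwrite(name,I)
E
python3 - <<'E'
from ov import *
ov("pics/s4.png",z=-1)
E
```

```text
(no output)
```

View pics/s4.png

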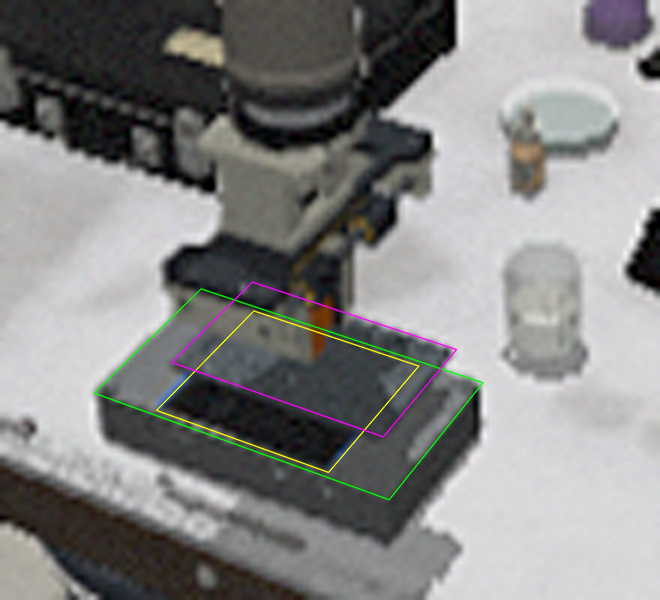

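The wireframes fit: magenta plate corners (452,352) and (173,367), and the yellow opening lies on the blue lip edges. Next I'll centre laterally and press the right end onto the right lip so the plate tilts in the grip.

Call:
{"fn": "servo_tool", "kwargs": {
  "series": [
    [0, -0.04, -0.074, 0.2, 0],
    [0, 0, 0, 0.2, 0],
    [0, 0, 0, 0.06, 0],
    [0, 0, 0, 0, 0],
    [0, 0, 0, 0.06, 0],
    [0, 0, 0, 0.06, 0],
    [0, 0, 0, 0, 0]
  ]
}}

```text
time: 9.75
tool_pos: [463.7, -40.3, 56.1]
tcp_rot: [3.14, -0.001, 1.608]
contact_force: [-1.1, 6.1, 7.6]
grip_width: 33.8
```

Call:
{"fn": "servo_tool", "kwargs": {
  "series": [
    [0, 0, 0, 0.06, 0],
    [0, 0, 0, 0.05, 0],
    [0, 0, 0, 0, 0]
  ]
}}

```text
time: 10.12
tool_pos: [464.0, -39.8, 50.9]
tcp_rot: [3.139, -0.002, 1.608]
contact_force: [-0.3, 9.0, 8.6]
grip_width: 33.9
```

Run:
```python
from ov import *
o=bot.get_obs(); print(o["time"],o["tool_pos"],o["contact_force"],o["moment"])
ov("pics/s5.png",z=-1,tilt=np.deg2rad(12))
```

```text
10.125 [464.01670655 -39.80146361  50.87725844] [-0.25589706  8.96471352  8.55705624] [1.09788160e+00 1.88454517e-01 1.06043379e-03]
```

View pics/s5.png

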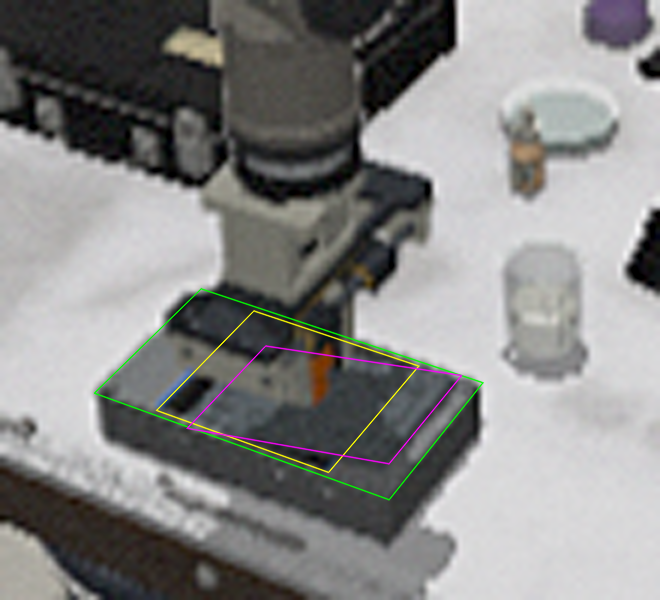

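The tilt shows: the left end is down inside the opening near (190,430) and the right end rides on the right lip. Next I slide it left under the left lip.

Call:
{"fn": "servo_tool", "kwargs": {
  "series": [
    [0, 0.2, 0, 0, 0],
    [0, 0.24, 0, 0, 0],
    [0, 0.24, 0, 0, 0],
    [0, 0.22, 0, 0, 0],
    [0, 0, 0, 0, 0],
    [0, 0, 0, 0, 0]
  ]
}}

```text
time: 10.92
tool_pos: [461.6, 3.7, 49.7]
tcp_rot: [3.141, 0.0, 1.609]
contact_force: [0.0, 0.4, -1.4]
grip_width: 34.2
```

Run:
```python
from ov import *
o=bot.get_obs(); print(o["time"],o["tool_pos"],o["contact_force"],o["moment"])
ov("pics/s6.png",z=-1,tilt=np.deg2rad(12))
```

```text
10.925 [461.55335762   3.72187066  49.69333049] [ 0.01273085  0.4265002  -1.43468839] [-0.14078153  0.05634971 -0.00804725]
```

View pics/s6.png

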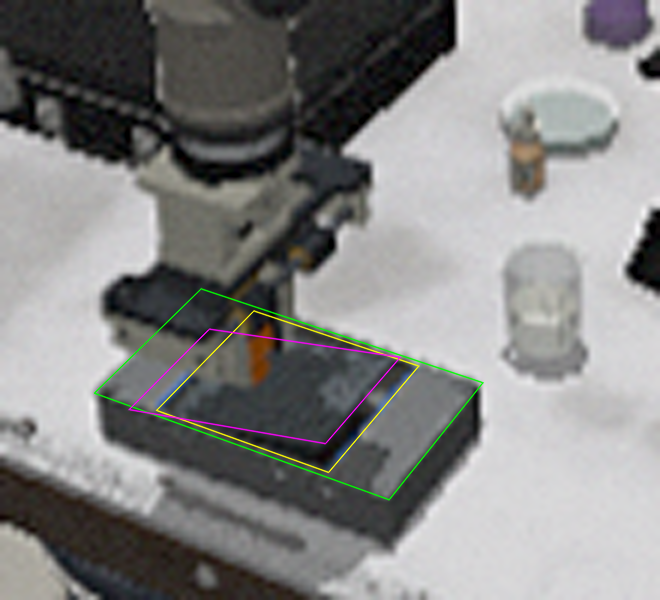

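No contact force now. The left end is under the left lip and the right end is clear of the right lip, with the gap showing at (370,420). Lowering next.

Call:
{"fn": "servo_tool", "kwargs": {
  "series": [
    [0, 0.02, 0, 0.06, 0],
    [0, 0, 0, 0.06, 0],
    [0, 0, 0, 0.06, 0],
    [0, 0, 0, 0.06, 0],
    [0, 0, 0, 0, 0]
  ]
}}

```text
time: 11.6
tool_pos: [462.2, 4.2, 38.0]
tcp_rot: [3.14, 0.001, 1.608]
contact_force: [0.0, -3.0, 3.2]
grip_width: 34.3
```

Run:
```python
from ov import *
o=bot.get_obs(); print(o["time"],o["tool_pos"],o["contact_force"],o["moment"])
ov("pics/s7.png",z=-1,tilt=np.deg2rad(6))
```

```text
11.6 [462.24181193   4.21919414  38.04933318] [ 0.03041923 -2.97927963  3.19412702] [-0.30205677 -0.08966475 -0.02218737]
```

View pics/s7.png

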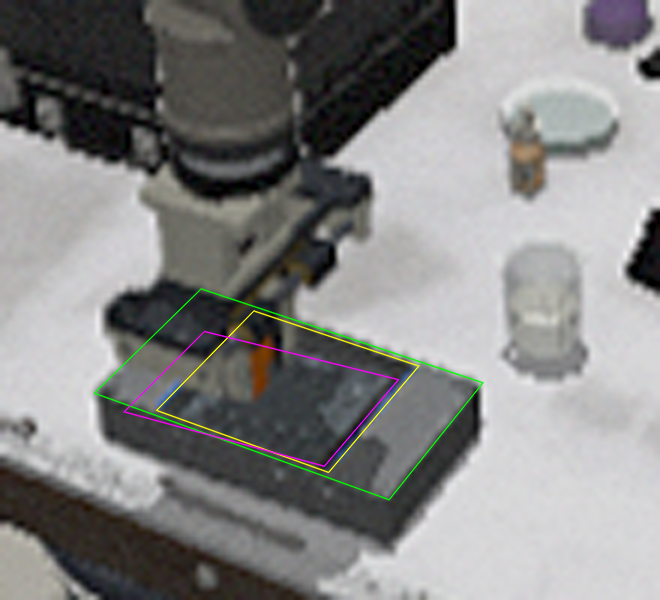

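Call:
{"fn": "servo_tool", "kwargs": {
  "series": [
    [0, -0.05, 0, 0.04, 0],
    [0, -0.06, 0, 0.05, 0],
    [0, 0, 0, 0.04, 0],
    [0, 0, 0, 0.03, 0],
    [0, 0, 0, 0, 0]
  ]
}}

```text
time: 12.28
tool_pos: [461.8, -0.9, 29.7]
tcp_rot: [3.141, 0.0, 1.608]
contact_force: [0.1, -2.0, 3.6]
grip_width: 33.6
```

Call:
{"fn": "servo_tool", "kwargs": {
  "series": [
    [0, 0, 0, 0.03, 0],
    [0, 0, 0, 0.02, 0],
    [0, 0, 0, 0, 0]
  ]
}}

```text
time: 12.65
tool_pos: [461.9, -0.9, 29.2]
tcp_rot: [3.14, 0.001, 1.609]
contact_force: [-7.0, -2.7, 27.9]
grip_width: 33.6
```

Run:
```python
from ov import *
o=bot.get_obs(); print(o["time"],o["tool_pos"],o["contact_force"],o["moment"])
ov("pics/s8.png",z=0,tilt=0)
```

```text
12.65 [461.85980292  -0.88775144  29.15274262] [-6.98549728 -2.68664926 27.94126972] [-0.27376374  1.28178875  0.05140001]
```

View pics/s8.png

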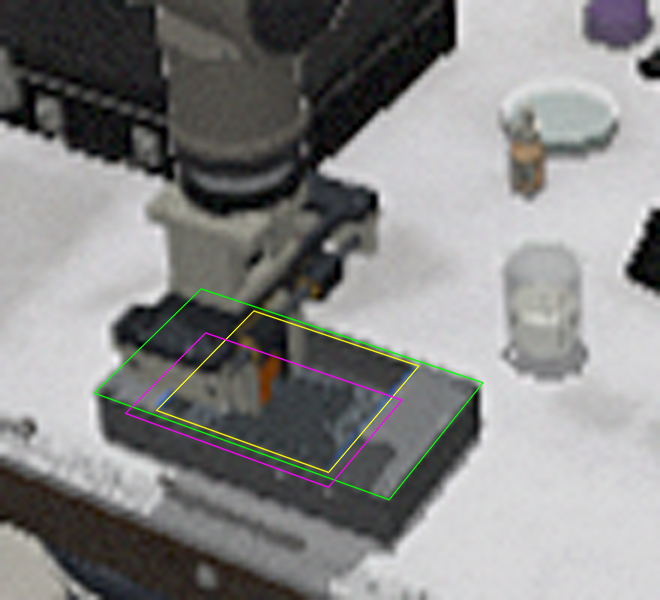

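The plate is flat on the ledges, with 28 N of down force. I'll lift it slightly, centre it and set it down.

Call:
{"fn": "servo_tool", "kwargs": {
  "series": [
    [0, 0, 0, -0.05, 0],
    [0, 0, 0, -0.04, 0],
    [0, -0.1, 0.01, 0, 0],
    [0, -0.16, 0, 0, 0],
    [0, -0.15, 0, 0, 0],
    [0, 0, 0, 0, 0],
    [0, 0, 0, 0.03, 0],
    [0, 0, 0, 0.02, 0],
    [0, 0, 0, 0, 0]
  ]
}}

```text
time: 13.82
tool_pos: [462.9, -21.1, 29.3]
tcp_rot: [3.142, -0.0, 1.609]
contact_force: [-0.8, -0.3, 0.6]
grip_width: 34.0
```

Run:
```python
from ov import *
o=bot.get_obs(); print(o["time"],o["tool_pos"],o["contact_force"],o["moment"])
ov("pics/s9.png",z=0,tilt=0)
```

```text
13.825 [462.90554017 -21.08594668  29.29097266] [-0.75430066 -0.31330489  0.64765882] [-0.05567212  0.16351066  0.0106283 ]
```

View pics/s9.png

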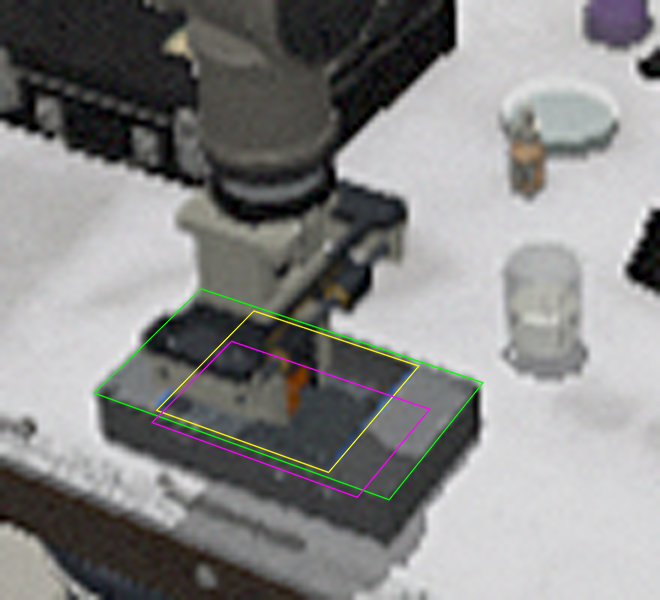

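Call:
{"fn": "servo_tool", "kwargs": {
  "series": [
    [0.55, 0, 0, 0, 0],
    [0.55, 0, 0, 0, 0],
    [0.55, 0, 0, 0, 0],
    [0.55, 0, 0, 0, 0],
    [0.55, 0, 0, -0.2, 0],
    [0.55, 0, 0, -0.5, 0],
    [0.55, 0, 0, -0.6, 0],
    [0.55, 0, 0, -0.6, 0],
    [0.55, 0, 0, -0.6, 0],
    [0.55, 0.5, 0, -0.3, 0],
    [0.55, 0.8, 0, 0, 0],
    [0.55, 0.8, 0, 0, 0],
    [0.55, 0.8, 0, 0, 0],
    [0.55, 0.4, 0, 0, 0],
    [0.55, 0, 0, 0, 0],
    [0.55, 0, 0, 0, 0]
  ]
}}

```text
time: 15.88
tool_pos: [456.7, 143.1, 169.5]
tcp_rot: [3.141, 0.0, 1.609]
contact_force: [0.5, -0.7, -0.5]
grip_width: 50.5
```

Run:
```python
from ov import *
o=bot.get_obs(); print(o["time"],o["tool_pos"],o["contact_force"])
for n,b,k in(("scene",(165,275,195,280),7),("top",(185,265,190,245),9)):
    im=bot.capture(n); crop(n,im,*b,k,f"pics/f_{n}.png"); T=cam(n)[1]
    for l in("chamber","plate_grip","short_plate_grip","stain","beaker"):
        for d in bot.pinpoint(n,l)[:2]: print(n,l,round(d["p"],2),(T@np.r_[d["point"],1])[:3].round(1))
    s=im.astype(int)[195:270,190:255]; m=((s[:,:,0]-s[:,:,2])>70)&(s[:,:,0]>120); ys,xs=np.nonzero(m)
    if len(xs): print("orange",m.sum(),back(n,[xs.mean()+190,ys.mean()+195],52 if n=="top" else 52).round(1))
```

```text
15.875 [456.66827644 143.11618741 169.51343475] [ 0.46227955 -0.68199532 -0.54573455]
scene chamber 0.81 [467.5 -20.4  -0.6]
scene plate_grip 0.68 [461.5 -15.2  51.3]
scene short_plate_grip 0.72 [436.7 303.   37.9]
scene stain 0.55 [6.443e+02 1.016e+02 6.000e-01]
scene beaker 0.6 [ 6.244e+02 -1.101e+02 -4.000e-01]
orange 29 [[470.2 -11.   52. ]]
top chamber 0.56 [463.1 -21.8  -2.1]
top plate_grip 0.96 [464.7 -15.5  47.9]
top plate_grip 0.86 [ 492.  -636.8   38.2]
top short_plate_grip 0.82 [441.4 309.3  36.3]
top stain 0.64 [649.6 102.2   2.1]
top stain 0.25 [ 624.1 -110.1   -1.9]
top beaker 0.68 [ 623.2 -109.3   -3.1]
top beaker 0.17 [459.4 -21.4  -1.5]
orange 31 [[464.2 -17.6  52. ]]
```

View pics/f_scene.png

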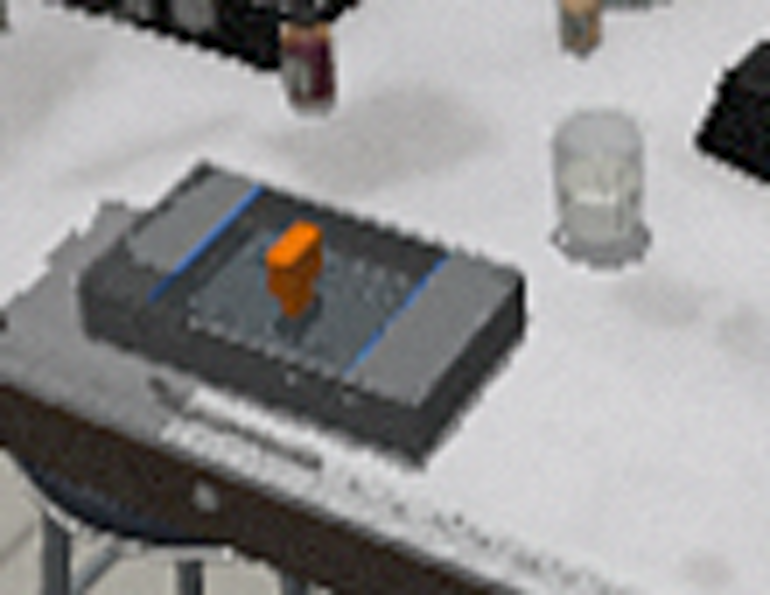

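View pics/f_top.png

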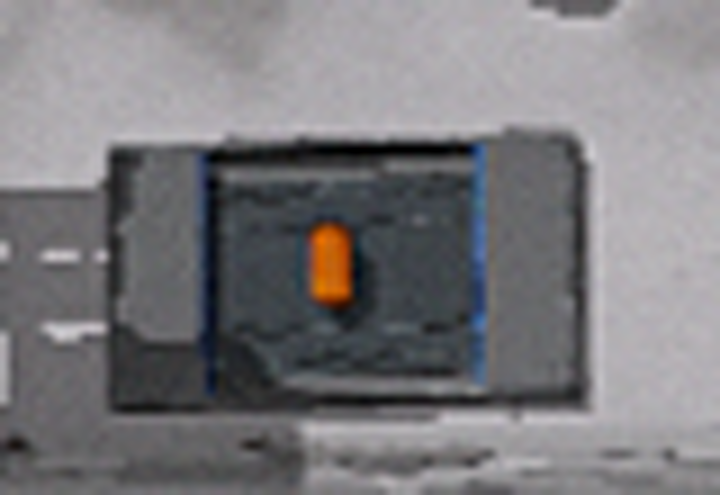

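The plate lies flat with both ends under the lips. In the top crop the grip is at column 331 and the lips' midpoint is at 342, so the plate may sit a few mm left. I'll measure that properly.

Run:
```python
from fit import *
from scipy.optimize import minimize
for n in("scene","top"):
    im=bot.capture(n).astype(float)
    w=np.zeros((384,512)); s=im[195:270,185:255]
    w[195:270,185:255]=np.clip((s[:,:,0]-s[:,:,2]-20)/130,0,1)
    ys,xs=np.nonzero(w>0); c=np.array([(xs*w[ys,xs]).sum(),(ys*w[ys,xs]).sum()])/w.sum()
    # head+stem model centroid -> solve xy
    def f(p):
        m=sil(n,[box(p[0],p[1],1.609,16,34,34,64),box(p[0],p[1],1.609,8,20,18,34)]); return np.abs(m-w).sum()
    r=minimize(f,[463,-18],method="Nelder-Mead",options=dict(initial_simplex=[[455,-18],[468,-12],[463,-28]],xatol=.05,fatol=.01))
    print(n,"grip",r.x.round(1),round(r.fun,1),w.sum().round(1))
    wb=np.clip(im[:,:,2]-im[:,:,:2].max(2)-8,0,None); wb[:195]=0;wb[265:]=0;wb[:,:180]=0;wb[:,250:]=0
    L=(wb>6).astype(np.uint8); k,L,st,ce=cv2.connectedComponentsWithStats(L,connectivity=8)
    for i in range(1,k):
        if st[i,4]<6: continue
        ys,xs=np.nonzero(L==i); W=back(n,np.c_[xs,ys],39.5)[:,:2]; m=np.average(W,axis=0,weights=wb[ys,xs]); 
        print(n,st[i],m.round(1),"s at x=463:",(m[1]+(463-m[0])*.039).round(1))
```

```text
scene grip [460.1 -17.4] 45.0 63.6
scene [186 221  17  17  47] [466.5  42.2] s at x=463: 42.1
scene [214 231  15  18  34] [465.1 -81. ] s at x=463: -81.1
top grip [461.8 -16.6] 12.2 34.6
top [207 207   2  11  12] [497.   43.2] s at x=463: 41.8
top [237 206   2  27  53] [467. -82.] s at x=463: -82.2
top [207 219   2  15  23] [436.6  39.3] s at x=463: 40.3
```

The grip is about 3 mm off centre towards +y: lips' midpoint y≈-20, grip y≈-17. I'll regrasp and nudge it 3 mm.

Call:
{"fn": "servo_tool", "kwargs": {
  "series": [
    [0.55, -0.5, -0.02, 0, 0],
    [0.55, -0.8, 0, 0, 0],
    [0.55, -0.8, 0, 0, 0],
    [0.55, -0.7, 0, 0, 0],
    [0.55, -0.4, 0, 0, 0],
    [0.55, 0, 0, 0.3, 0],
    [0.55, 0, 0, 0.6, 0],
    [0.55, 0, 0, 0.6, 0],
    [0.55, 0, 0, 0.3, 0],
    [0.55, 0, 0, 0, 0],
    [0.55, 0, 0, 0, 0]
  ]
}}

```text
time: 17.95
tool_pos: [462.2, -16.3, 79.8]
tcp_rot: [3.14, 0.0, 1.609]
contact_force: [-0.1, -0.3, 0.0]
grip_width: 50.5
```

Run:
```python
from h import *
o=bot.get_obs(); print(o["time"],o["tool_pos"],o["contact_force"])
im=bot.capture("scene"); crop("scene",im,165,275,180,265,7,"pics/g.png")
```

```text
17.95 [462.24122639 -16.29605149  79.8336497 ] [-0.12198991 -0.33994882  0.0025779 ]
```

View pics/g.png

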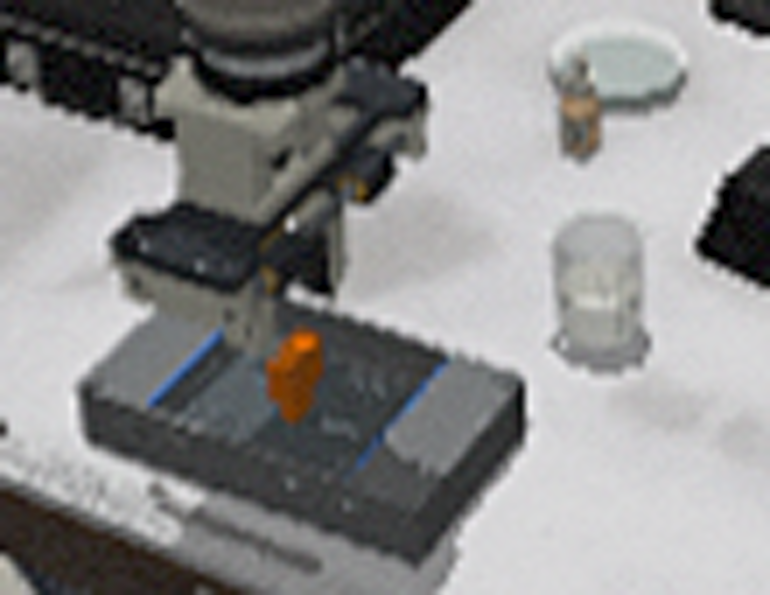

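Call:
{"fn": "servo_tool", "kwargs": {
  "series": [
    [0.55, 0, 0, 0.4, 0],
    [0.55, 0, 0, 0.4, 0],
    [0.55, 0, 0, 0.16, 0],
    [0.55, 0, 0, 0, 0],
    [0, 0, 0, 0, 0],
    [0, 0, 0, 0, 0],
    [0, 0, 0, 0, 0],
    [0, 0, 0, 0, 0],
    [0, 0, 0, 0, 0]
  ]
}}

```text
time: 19.12
tool_pos: [462.3, -16.3, 31.8]
tcp_rot: [3.14, 0.0, 1.609]
contact_force: [-0.1, 0.4, 6.6]
grip_width: 33.7
```

Call:
{"fn": "servo_tool", "kwargs": {
  "series": [
    [0, 0, 0, -0.04, 0],
    [0, -0.03, 0, 0, 0],
    [0, -0.03, 0, 0, 0],
    [0, 0, 0, 0.02, 0],
    [0, 0, 0, 0.02, 0],
    [0, 0, 0, 0, 0]
  ]
}}

```text
time: 19.88
tool_pos: [461.7, -19.3, 31.8]
tcp_rot: [3.141, 0.0, 1.609]
contact_force: [-3.5, -1.3, 7.5]
grip_width: 33.6
```

Resting with light load. I'll release, withdraw and look.

Call:
{"fn": "servo_tool", "kwargs": {
  "series": [
    [0.55, 0, 0, 0, 0],
    [0.55, 0, 0, 0, 0],
    [0.55, 0, 0, 0, 0],
    [0.55, 0, 0, 0, 0],
    [0.55, 0, 0, -0.2, 0],
    [0.55, 0, 0, -0.5, 0],
    [0.55, 0, 0, -0.6, 0],
    [0.55, 0, 0, -0.6, 0],
    [0.55, 0, 0, -0.6, 0],
    [0.55, 0.5, 0, -0.3, 0],
    [0.55, 0.8, 0, 0, 0],
    [0.55, 0.8, 0, 0, 0],
    [0.55, 0.8, 0, 0, 0],
    [0.55, 0.4, 0, 0, 0],
    [0.55, 0, 0, 0, 0],
    [0.55, 0, 0, 0, 0]
  ]
}}

```text
time: 21.88
tool_pos: [455.6, 145.1, 171.5]
tcp_rot: [3.141, 0.0, 1.609]
contact_force: [1.2, 0.0, 0.7]
grip_width: 50.3
```

Run:
```python
from fit import *
from scipy.optimize import minimize
o=bot.get_obs(); print(o["time"],o["tool_pos"],o["contact_force"])
for n in("scene","top"):
    raw=bot.capture(n); im=raw.astype(float)
    crop(n,raw,*((165,275,195,280,7) if n=="scene" else (185,265,190,245,9)),f"pics/e_{n}.png")
    T=cam(n)[1]
    for l in("chamber","plate_grip","short_plate_grip","stain","beaker"):
        for d in bot.pinpoint(n,l)[:1]: print(n,l,round(d["p"],2),(T@np.r_[d["point"],1])[:3].round(1))
    w=np.zeros((384,512)); s=im[195:270,185:255]
    w[195:270,185:255]=np.clip((s[:,:,0]-s[:,:,2]-20)/130,0,1)
    def f(p):
        m=sil(n,[box(p[0],p[1],1.609,16,34,34,64),box(p[0],p[1],1.609,8,20,18,34)]); return np.abs(m-w).sum()
    r=minimize(f,[463,-18],method="Nelder-Mead",options=dict(initial_simplex=[[455,-18],[468,-12],[463,-28]],xatol=.05,fatol=.01))
    print(n,"grip",r.x.round(1),round(r.fun,1))
```

```text
21.875 [455.62199089 145.09646664 171.51396311] [1.19549469e+00 2.04348846e-04 7.13873378e-01]
scene chamber 0.81 [464.5 -22.7   1.1]
scene plate_grip 0.95 [459.8 -21.5  51.4]
scene short_plate_grip 0.8 [439.8 305.4  40. ]
scene stain 0.54 [644.3 102.7  -2.6]
scene beaker 0.52 [ 621.8 -116.3   -0.7]
scene grip [463.6 -20.7] 44.8
top chamber 0.33 [647.5 100.    2.6]
top plate_grip 0.67 [ 492.1 -638.2   36.7]
top short_plate_grip 0.62 [438.8 305.6  37.5]
top stain 0.5 [6.462e+02 1.060e+02 4.000e-01]
top beaker 0.62 [ 624.1 -112.5   -1. ]
top grip [459.9 -19.8] 15.2
```

View pics/e_scene.png

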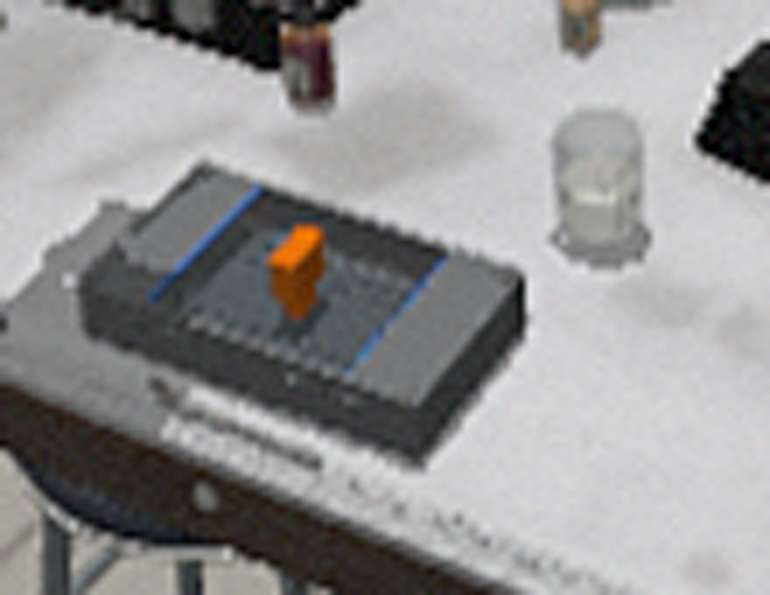

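View pics/e_top.png

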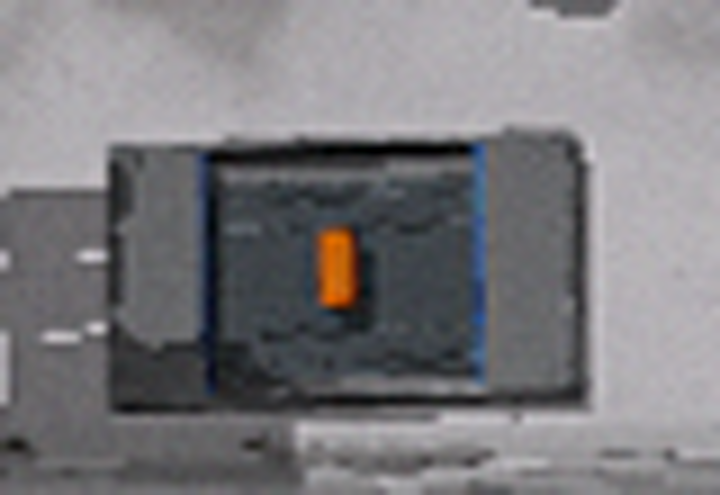

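The plate is flat, its ends are under both lips, and the grip is centred: y≈-20.3 against the lips' midpoint of about -20. The other items are where they were.

```bash
python3 -c "
from plant import bot
print(bot.close_job())"
```

```text
the job is handed in; nothing more can be done
None
```

The long dark steel plate is back in the grey chamber, flat on the ledges with both ends under the end lips. It has been released, and I've handed the job in. It took about 22 s of robot time.

- **How it went in:** The tool can't tilt, so I pressed the plate's right end on the right lip to make it pivot in the grip. I slid the left end under the left lip, lowered it flat and centred it.
- **Correction:** My first check after letting go showed the plate about 3 mm off centre towards the left. I gripped it again, moved it 3 mm and let go.
- **Last checks:** The grip centre is at y ≈ -20.3, and the midpoint between the lips is at about -20. The two cameras differ by about 4 mm on the grip's position across the chamber, which has 10 mm of room on each side.
- **Other items:** The short blue plate, the stain bottle and the beaker read the same as at the start, within what the cameras can measure. The largest difference was one scene-camera reading of the beaker, about 7 mm off in y. The other camera showed it within 2 mm, and I saw no sign it had moved.
- **Missed detections:** In the last top picture the network did not pick out the chamber or the plate in it, so I relied on the image fits and on viewing the pictures.
- **Forces:** The highest force I read was about 29 N, while pressing the plate down flat.

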